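Wind down the outrigger foot of a roller support

ROBOT

A 6-joint arm with a two-finger parallel gripper is mounted at the origin on a cart in front of the work surface, level with it; the furniture and walls round the work are solid. World frame = base frame: x ahead of the robot, y to its left, z up, the work surface at z = 0. Lengths are in mm, angles in rad, forces in N, time in s.
With the tool pointing down it reaches from about 250 to 775 mm from the base axis. Payload 8.9 kg.
Tool frame: the origin (TCP) lies between the finger pads; the fingertips stand 19 mm ahead of it and the grasp point (between the pads) is the TCP (finger_overhang is the distance from the TCP to the fingertips, in mm); z points along the fingers, y is the line along which they close (so a half turn about z gives the same grasp; the last joint's range is limited). The gripper opens to 85 mm and grips with 20 to 120 N. Pads are 22 mm wide; open, the fingers measure 114 mm over their backs; the gripper's body (76 mm by 85 mm) begins 54 mm behind the grasp point. The pads swing forward as they close: fully open they stand 13 mm farther back than shut.
Start: joints at [1.141, 0.291, -0.153, 1.127, 0, 1.431], TCP at [150.521, 502.958, 221.105] pointing down, gripper open.
Joint ranges: [-2.52, 2.52], [-0.91, 1.74], [-1.3, 1.37], [-1.96, 2.02], [-1.52, 1.47], [-3.14, 3.14]. Speed limits (rad/s): [2.22, 2.22, 2.79, 3.14, 3.14, 3.14].

INTERFACE

Orientations are given as a unit quaternion [w, x, y, z].
In Python, from workcell import * gives the robot as it stands.
- The arm moves only by the tool apply_moves, never from a script. Its argument "commands" is a list of rows, each a list of 7 numbers: the turn, a rotation vector about the tool's x, y, z in degrees, then the shift along the tool's x, y, z in mm, then the finger opening in mm, from 0 to 85.4. A call has 1 to 5 rows; each row is the pose to reach, as a shift and turn from the pose commanded when the call began, along the tool's axes at that moment; what a row does not reach only later rows make up. A row lasts 1/8 s, in which the tool goes at most 62.5 mm and 10.7 degrees, less where a joint would pass 70% of its speed; a pose out of reach is approached as far as the arm can. A call with a gripper value outside its range is refused whole. The fingers move at their own pace and stop on an object; the grip force is fixed at half the most. Time passes only in rows, so rows that repeat a pose let the fingers close. It gives the time, the measured TCP pose, the force, the opening and the grip force at its end, in the units of the state.
- sense(): the state, without advancing time (a new reading comes with each control period).
- snapshot(name): name is "scene" or "top" or "wrist"; returns the picture (384x512x3 uint8, red, green, blue); there is no depth.
- camera_model(name): a dict with "K" (3x3 intrinsics, pixels), "R" (3x3) and "t" (3): a world point X has camera coordinates R X + t; the wrist camera has in their place "mount" (4x4, takes a point from camera to tool coordinates, whose origin is the TCP and whose axes are the flange's). Camera axes: x right, y down, z forward; pixel columns grow to the right and rows downward; lengths in mm; the calibration is good to about 2 mm. A picture is of the moment at which its call begins: read the wrist's pose just before it. camera_model takes no time and is no camera call.
- close_job(): hands the job in; it is judged then, once.
Trained networks look in the newest picture that a camera, given by its name, has taken for a name from the list of things; names that differ only in an ending like _2 or _b are one class to them, and where a whole thing is asked for, a point or a joint stands for the part that bears it (a point fixed in the world has none). Each returns a list of dicts, best first, with "confidence" (0 to 1); they miss things now and then, are a little off and sometimes report something else, mostly with a low value. They report only what shows in the picture. A call takes as long as a camera call.
- boxes_of(camera, thing): "at" ([x, y, z] in mm, in the coordinates of the camera as it stood for that picture, good to about 4 mm: the middle of the surface that is visible of it).
- outline_of(camera, thing): "pixels" (384x512 bool, what is visible of it).
The state is a dict: "clock": time; "joint_pos": joint angles; "dq": joint speeds; "effort": joint torques, N m; "eef_pos": TCP position; "tcp_rot": TCP orientation; "ft_force": force on the tool from outside, world axes, zero at the start; "torque": the same for the moment, N m; "finger_gap": finger opening in mm; "grip_force": force on a finger pad.
Only numpy, scipy, OpenCV 4.12 (cv2) and the standard library are available. Lean on these libraries where they do the work, as an engineer would, in place of code of your own. Each camera call takes 0.05 s, during which the arm holds its last target. There are 200 camera calls.

TASK

The outrigger foot of the roller support hangs clear of the wooden packing block below it. Push the crank on top of its spindle round by its upright pin, clockwise seen from above, until the foot just bears on the block: stop as soon as you feel it touch, without jacking it hard, and let go of the crank. Leave the block and the tools lying round it where they are.

Things in the scene. Friction and masses are not known exactly. Their poses are not given: they have to be found in the camera images.
- support: dark steel roller support fixed to the table: base plate 110x200 mm, aluminium roller (top 163 mm high). An outrigger arm, 30 mm wide, top 107 mm high, runs to a round boss with an upright threaded spindle: crank on top, round rubber foot (diameter 60 mm) below. Origin: on the spindle axis at table height; z up; base and roller at x = +140 to +250 mm
- spindle_axis (a point): point on the vertical spindle axis at the fixed boss's top, about 115 mm up. Crank, spindle and foot are one piece: clockwise seen from above screws them down, 8 mm a turn; they stay where left. The free crank needs about 0.6 N at the pin; once the foot bears on the block the push rises very roughly by 0.2 N for each newton on the foot; the springy rubber gains about 17 N per sixth of a turn
- crank_pin (a point): centre of the crank's upright pin: black, 16 mm thick, 52 mm tall (26 mm above and below this point), 48 mm from the spindle axis, on the end of a flat arm 18 mm wide whose top is level with the pin's foot. It may start anywhere round the axis and sinks as it turns. The hub on the axis rises 11 mm above the pin's foot; nothing else within 180 mm is as high as the pin's middle
- packer: loose sawn wood block 89x160x38 mm lying flat under the foot; origin at the centre of its underside, z up. At the start the foot hangs about 4 to 14 mm above it (0.5 to 1.75 turns of the crank), not known beforehand
- tape_measure: loose tape measure 68x102x36 mm, bystander; origin at the centre of its underside
- driver: loose screwdriver 31x219x30 mm, bystander; origin at the centre of its underside
- pencil: loose flat pencil 14x171x8 mm, bystander; origin at the centre of its underside

How it is judged:
By the outcome, as a careful person would: the job done as asked, in the order asked, and still so for the second after the job is handed in, with the robot touching nothing.
It also fails if it takes over 72 s, if anything falls off the work surface, if the arm or the gripper's body presses on something with over 40 N, if the wrist force passes 120 N, or if a joint passes its speed limit or range.

## Working session

There is one attempt and no reset: what is moved stays moved. The work goes in short steps, Python scripts to look and compute and a tool call to move; the robot and the scene stay as the last step left them, time stands still between calls to the robot, and variables do not carry over. Pictures are saved under pics/ and viewed, at most 10 in all, crops included, and the job is handed in when it is done.

Besides the shell and the picture viewer there is one more tool, called after "Call:" as name([rows], argument=value, ...), one row to a line, values as JSON. apply_moves: Moves the arm, as the interface text tells. Its arguments: {"type":"object","properties":{"commands":{"type":"array","items":{"type":"array","items":{"type":"number"}}}},"required":["commands"]}

```bash
mkdir -p pics; cat > h.py <<'E'
from workcell import *
import numpy as np, cv2
from scipy.spatial.transform import Rotation as Ro
def q2R(q): return Ro.from_quat([q[1],q[2],q[3],q[0]]).as_matrix()
def towarp(cam,p,s=None):
    m=camera_model(cam)
    if cam=="wrist":
        M=np.array(m["mount"]); pt=M[:3,:3]@p+M[:3,3]
        return q2R(s["tcp_rot"])@pt+np.array(s["eef_pos"])
    return np.array(m["R"]).T@(np.array(p)-np.array(m["t"]))
def ray(cam,u,v,z,s=None):
    m=camera_model(cam);d=np.linalg.inv(m["K"])@[u,v,1]
    o=towarp(cam,np.zeros(3),s);w=towarp(cam,d,s)-o
    return o+w*(z-o[2])/w[2]
E
python3 - <<'E'
from h import *
s=sense();print(s)
for c in ["scene","top","wrist"]:
    im=snapshot(c);cv2.imwrite(f"pics/{c}0.png",im[:,:,::-1])
    for t in ["crank_pin","support","packer","spindle_axis","tape_measure","driver"]:
        try:
            for b in boxes_of(c,t)[:2]: print(c,t,round(b["confidence"],2),towarp(c,np.array(b["at"]),s).round(0))
        except Exception as e: print(c,t,e)
a=cv2.imread("pics/scene0.png");b=cv2.imread("pics/top0.png")
cv2.imwrite("pics/a.png",cv2.resize(np.hstack([a,b]),(800,300)))
E
```

```text
{'clock': 0.0, 'joint_pos': array([ 1.14069420e+00,  2.91296571e-01, -1.54135985e-01,  1.12668337e+00,
        1.64686089e-05,  1.43149441e+00]), 'dq': array([-0.0001524 ,  0.00067095, -0.00019309, -0.0007404 ,  0.00175161,
        0.00106092]), 'effort': array([ 2.43563460e-03, -5.37138999e+01,  3.31373942e+01,  1.58986053e-02,
       -1.34006891e-04, -2.16923132e-05]), 'eef_pos': array([150.32964868, 502.54647578, 220.52024022]), 'tcp_rot': array([-1.93221912e-04,  1.44888302e-01,  9.89447798e-01, -6.30927483e-04]), 'ft_force': array([ 0.02524273,  0.22913056, -0.7026432 ]), 'torque': array([-0.0551851 ,  0.03799661, -0.02536134]), 'grip_force': 0.0, 'finger_gap': 85.19865324444075}
scene crank_pin 0.7 [502.  98. 134.]
scene support 0.77 [679.  86.  98.]
scene packer 0.55 [472.  55.  41.]
scene spindle_axis 0.6 [676.  87.  99.]
scene tape_measure 0.88 [540. 302.  33.]
scene driver 0.63 [500. -66.  18.]
scene driver 0.16 [475.  56.  41.]
top crank_pin 0.91 [509.  96. 144.]
top support 0.85 [684. 101. 110.]
top packer 0.96 [485.  72.  39.]
top spindle_axis 0.7 [685. 102. 108.]
top spindle_axis 0.31 [554. 314.  39.]
top tape_measure 0.83 [550. 312.  36.]
top driver 0.94 [511. -56.  25.]
```

View pics/top0.png

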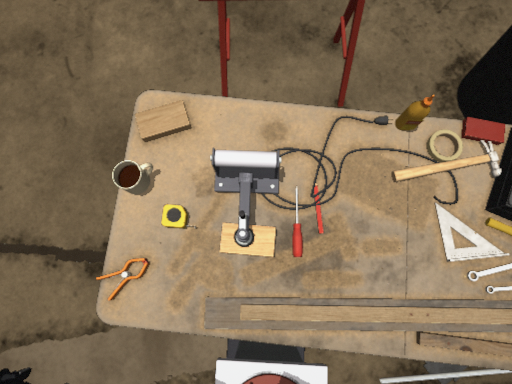

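View pics/scene0.png

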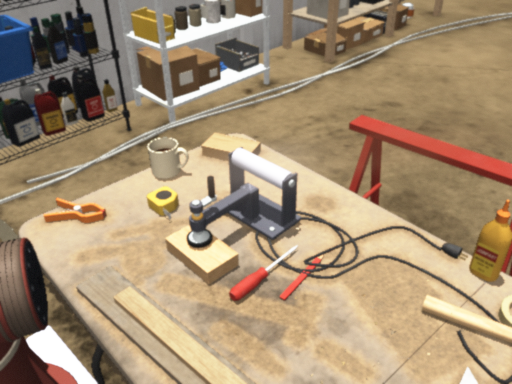

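The support stands centrally, with the spindle and foot at about (243,237) in the top view. The crank appears to point towards the roller, with the pin near (242,213). I'll zoom in on both views.

```bash
python3 - <<'E'
from h import *
a=cv2.imread("pics/scene0.png")[160:280,150:310];b=cv2.imread("pics/top0.png")[140:260,200:300]
cv2.imwrite("pics/c.png",np.hstack([cv2.resize(a,None,fx=2.75,fy=2.75,interpolation=2),cv2.resize(b,(330,330),interpolation=2)]))
cv2.imwrite("pics/c.png",np.hstack([cv2.resize(a,(440,330),interpolation=2),cv2.resize(b,(275,330),interpolation=2)]))
for c in ["scene","top"]:
    snapshot(c)
    for o in outline_of(c,"crank_pin")[:1]:
        v,u=np.nonzero(o["pixels"]);print(c,u.min(),u.max(),v.min(),v.max(),[ (r,u[v==r].min(),u[v==r].max()) for r in range(v.min(),v.max()+1,2)])
for (u,v,z) in [(243,237,140),(242,213,190),(242,213,170)]: print(u,v,z,ray("top",u,v,z).round())
E
```

```text
Traceback (most recent call last):
ValueError: zero-size array to reduction operation minimum which has no identity
```

View pics/c.png

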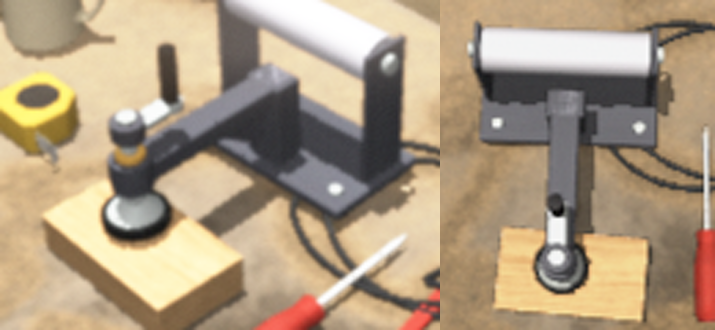

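The pin shows black in the crops. In the scene view its top is at about (210.7,177) and its foot at (210.7,196), with the hub top at (195.8,202). In the top view the pin top is at (241.8,213) and the hub at (241.8,233.5). I'll triangulate these.

```bash
python3 - <<'E'
from h import *
P={}
for c in ["scene","top"]:
    m=camera_model(c);P[c]=np.array(m["K"])@np.c_[m["R"],m["t"]]
for n,a,b in [("pin top",(210.7,177),(241.8,212.7)),("pin foot",(210.7,195.6),(242,218)),("hub top",(195.8,201.5),(241.8,232.5))]:
    X=cv2.triangulatePoints(P["scene"],P["top"],np.array(a,float),np.array(b,float))[:,0];print(n,(X[:3]/X[3]).round(1))
for t in [(400,80,180)]:
    x=P["top"]@[*t,1];print(x[:2]/x[2])
s=sense();print(s["clock"],[ (n,(q2R(s["tcp_rot"])[:,i]).round(3)) for i,n in enumerate("xyz")])
m=camera_model("wrist");print(m["K"],m["mount"])
E
```

```text
pin top [550.8 101.2 193. ]
pin foot [545.2 101.2 145.4]
hub top [503.6 100.3 151.8]
[246.67318559 273.18456795]
1.15 [('x', array([-0.958,  0.287, -0.   ])), ('y', array([0.287, 0.958, 0.   ])), ('z', array([ 0.,  0., -1.]))]
[[338.71886726   0.         253.01485968]
 [  0.         338.71886726 192.85100111]
 [  0.           0.           1.        ]] [[-1.08029765e-03 -9.63647137e-01 -2.67176026e-01  6.75519595e+01]
 [ 9.99999396e-01 -1.09531073e-03 -9.28374580e-05 -5.57700162e-01]
 [-2.03178219e-04 -2.67175965e-01  9.63647738e-01 -1.52431869e+02]
 [ 0.00000000e+00  0.00000000e+00  0.00000000e+00  1.00000000e+00]]
```

Call:
apply_moves([
  [0,0,-10,-50,-27,-6,50],
  [0,0,-20,-100,-54,-12,50],
  [0,0,-30,-150,-81,-18,50],
  [0,0,-40,-200,-108,-24,50],
  [0,0,-50,-250,-135,-30,50],
])

```text
clock: 1.78
eef_pos: [342.0, 312.0, 249.9]
tcp_rot: [0.0, -0.264, 0.965, 0.0]
ft_force: [-0.2, 0.8, 0.3]
finger_gap: 50.1
grip_force: 0.0
```

```bash
cat >> h.py <<'E'
def info(tx,ty,tz,yaw):
    s=sense();R=q2R(s["tcp_rot"]);p=np.array(s["eef_pos"])
    y0=np.degrees(np.arctan2(R[1,0],R[0,0]))
    print("t",round(s["clock"],2),"p",p.round(1),"yaw",y0.round(1),"j",np.round(s["joint_pos"],2),"F",np.round(s["ft_force"],2))
    print("shift",(R.T@(np.array([tx,ty,tz])-p)).round(1),"rotz",(y0-yaw)%360,(y0-yaw)%360-360)
E
python3 -c "
from h import *
info(548,101,250,0)"
```

```text
t 1.77 p [342.  312.  249.9] yaw -149.4 j [ 0.58  0.16 -0.25  1.16  0.    0.05] F [-0.17  0.82  0.31]
shift [-7.000e+01 -2.865e+02 -1.000e-01] rotz 210.5652096330059 -149.4347903669941
```

Call:
apply_moves([
  [0,0,-10,-14,-56,0,50],
  [0,0,-20,-28,-112,0,50],
  [0,0,-30,-42,-168,0,50],
  [0,0,-40,-56,-224,0,50],
  [0,0,-50,-68,-276,0,50],
])

```text
clock: 2.4
eef_pos: [539.3, 108.4, 249.6]
tcp_rot: [0.0, -0.641, 0.767, -0.0]
ft_force: [0.8, 0.3, 0.5]
finger_gap: 49.9
grip_force: 0.0
```

Call:
apply_moves([
  [0,0,-10,0,0,0,50],
  [0,0,-20,0,0,0,50],
  [0,0,-30,0,0,0,50],
  [0,0,-40,0,0,0,50],
  [0,0,-50,0,0,0,50],
])

```text
clock: 3.02
eef_pos: [538.0, 110.0, 249.4]
tcp_rot: [0.0, 0.905, -0.425, -0.0]
ft_force: [0.3, -0.4, 0.7]
finger_gap: 49.9
grip_force: 0.0
```

```bash
python3 -c "
from h import *
info(548,101,250,0)
s=sense();im=snapshot('wrist');cv2.imwrite('pics/w1.png',im[:,:,::-1])
for b in boxes_of('wrist','crank_pin')[:2]: print(b['confidence'],towarp('wrist',np.array(b['at']),s).round(1))
m=camera_model('wrist');M=np.array(m['mount'])
for X in [(550,101,195),(550,101,145),(502,100,152)]:
    pt=q2R(s['tcp_rot']).T@(np.array(X)-s['eef_pos']); c=M[:3,:3].T@(pt-M[:3,3]); u=np.array(m['K'])@c; print(X,(u[:2]/u[2]).round(1))
"
```

```text
t 3.02 p [538.  110.  249.4] yaw -50.3 j [ 0.07  0.32 -0.03  1.22  0.   -2.2 ] F [ 0.27 -0.38  0.69]
shift [13.3 -1.9 -0.6] rotz 309.7311324586882 -50.268867541311806
0.91 [512.2  96.  147.7]
(550, 101, 195) [247.  186.8]
(550, 101, 145) [248.1 170.6]
(502, 100, 152) [296.5 210.2]
```

View pics/w1.png

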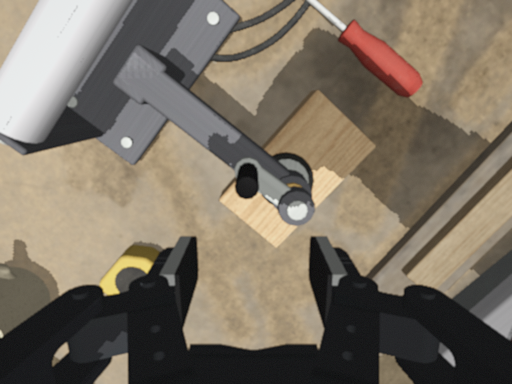

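The pin top shows at (247,187) and the hub at (297,209). Both agree with the triangulated pin (550,101) and axis (502,100).

Call:
apply_moves([
  [0,0,-9,3,-1,0,50],
  [0,0,-18,6,-2,0,50],
  [0,0,-27,9,-3,0,50],
  [0,0,-36,12,-3.5,0,50],
  [0,0,-45,15,-3.5,0,50],
])

```text
clock: 3.75
eef_pos: [550.4, 100.6, 249.5]
tcp_rot: [0.0, 0.999, -0.049, -0.0]
ft_force: [0.2, 0.9, 0.0]
finger_gap: 49.9
grip_force: 0.0
```

Call:
apply_moves([
  [0,0,0,0,0,25,50],
  [0,0,0,0,0,50,50],
  [0,0,0,0,0,69,50],
  [0,0,0,0,0,69,30],
  [0,0,0,0,0,69,30],
])

```text
clock: 4.38
eef_pos: [550.7, 100.7, 181.3]
tcp_rot: [-0.0, 0.999, -0.05, 0.0]
ft_force: [-0.3, 0.4, 0.4]
finger_gap: 29.8
grip_force: 0.0
```

```bash
python3 -c "
from h import *
info(550,101,180,0)
s=sense();im=snapshot('wrist');b=snapshot('scene')[140:260,150:310];cv2.imwrite('pics/w2.png',np.hstack([cv2.resize(im,(400,300)),cv2.resize(b,(400,300),interpolation=2)])[:,:,::-1])
"
```

```text
t 4.38 p [550.7 100.7 181.3] yaw -5.7 j [ 0.05  0.38 -0.13  1.06  0.   -2.99] F [-0.31  0.42  0.38]
shift [-0.7 -0.3  1.3] rotz 354.30478462028344 -5.695215379716558
```

View pics/w2.png

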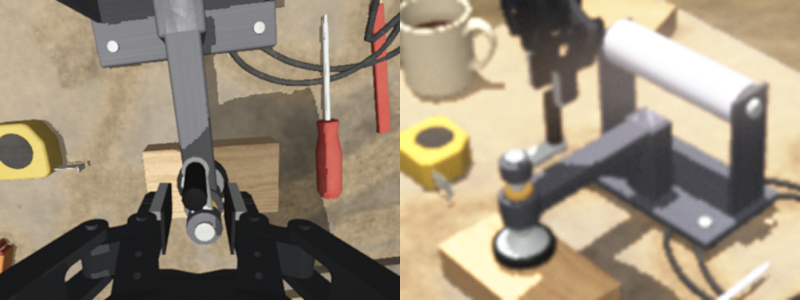

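The pin stands between the two fingers, at about (195,190) in the left half, with clearance on both sides.

Call:
apply_moves([
  [0,0,0,-0.4,5.6,8,30],
  [0,0,10,-1.1,14,8.2,30],
  [0,0,20,-3.3,22,8.4,30],
  [0,0,30,-6.8,29.6,8.7,30],
  [0,0,40,-11.6,36.5,8.9,30],
])

```text
clock: 5.1
eef_pos: [535.0, 64.9, 171.3]
tcp_rot: [-0.0, 0.921, -0.39, -0.0]
ft_force: [0.1, 1.4, 1.1]
finger_gap: 29.9
grip_force: 0.3
```

Call:
apply_moves([
  [0,0,10,-0.7,8.3,0.2,30],
  [0,0,20,-2.9,16.4,0.4,30],
  [0,0,30,-6.4,24,0.7,30],
  [0,0,40,-11.2,30.9,0.9,30],
  [0,0,50,-17.1,36.8,1.1,30],
])

```text
clock: 5.72
eef_pos: [496.8, 51.4, 170.4]
tcp_rot: [0.0, -0.669, 0.743, -0.0]
ft_force: [0.3, 0.7, 0.1]
finger_gap: 29.9
grip_force: 0.3
```

```bash
cat >> h.py <<'E'
def st(cx=502,cy=100):
    s=sense();R=q2R(s["tcp_rot"]);p=np.array(s["eef_pos"]);d=p[:2]-[cx,cy]
    y0=np.degrees(np.arctan2(R[1,0],R[0,0]));F=np.array(s["ft_force"])
    print("t",round(s["clock"],2),"p",p.round(1),"r",np.hypot(*d).round(1),"th",np.degrees(np.arctan2(d[1],d[0])).round(1),"yaw",y0.round(1),"j6",s["joint_pos"][5].round(2),"Ftool",(R.T@F).round(2),"tq",np.round(R.T@s["torque"],2))
    return s
E
python3 -c "
from h import *
s=st()
for i in range(6):
    im=snapshot('wrist'); print(np.round(q2R(s['tcp_rot']).T@sense()['ft_force'],2))
cv2.imwrite('pics/w3.png',im[:,:,::-1])"
```

```text
t 5.72 p [496.8  51.4 170.4] r 48.8 th -96.1 yaw -96.0 j6 -1.51 Ftool [-0.74 -0.22 -0.07] tq [ 0.11 -0.05  0.  ]
[-0.53  0.31  0.47]
[-0.15  0.63  0.28]
[-0.02 -0.84  0.39]
[ 0.4  -0.16 -0.12]
[ 0.18 -0.38  0.53]
[ 0.2   0.32 -0.66]
```

View pics/w3.png

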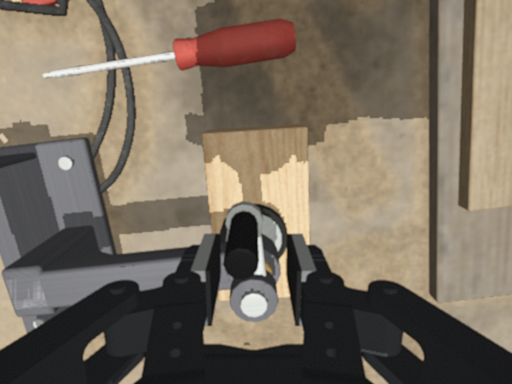

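The crank is following: the left finger bears on the pin at about (240,250), and the pin has turned roughly 88°. At least another 90° is free.

Call:
apply_moves([
  [0,0,10,-0.7,8.3,0.2,30],
  [0,0,20,-2.9,16.4,0.4,30],
  [0,0,30,-6.4,24,0.7,30],
  [0,0,40,-11.2,30.9,0.9,30],
  [0,0,50,-17.1,36.8,1.1,30],
])

```text
clock: 6.65
eef_pos: [462.1, 72.4, 169.4]
tcp_rot: [0.0, -0.294, 0.956, -0.0]
ft_force: [-0.1, -1.6, -0.2]
finger_gap: 30.2
grip_force: 0.4
```

```bash
python3 -c "
from h import *
s=st()"
```

```text
t 6.65 p [462.1  72.4 169.4] r 48.5 th -145.3 yaw -145.8 j6 -0.6 Ftool [ 0.97 -1.33  0.22] tq [ 0.18 -0.01 -0.02]
```

Call:
apply_moves([
  [0,0,5,-0.2,4.2,0.1,30],
  [0,0,10,-0.7,8.3,0.2,30],
  [0,0,15,-1.6,12.4,0.3,30],
  [0,0,20,-2.9,16.4,0.4,30],
  [0,0,25,-4.5,20.3,0.5,30],
])

```text
clock: 7.28
eef_pos: [454.3, 91.7, 168.8]
tcp_rot: [-0.0, -0.082, 0.997, -0.0]
ft_force: [-0.4, -0.1, -0.3]
finger_gap: 30.2
grip_force: 0.4
```

```bash
python3 -c "
from h import *
s=st();print(s['grip_force'])"
```

```text
t 7.28 p [454.3  91.7 168.8] r 48.4 th -170.1 yaw -170.6 j6 -0.12 Ftool [0.41 0.   0.33] tq [0.14 0.13 0.01]
0.39198906160891056
```

Call:
apply_moves([
  [0,0,5,-0.2,4.2,0.1,30],
  [0,0,10,-0.7,8.3,0.2,30],
  [0,0,15,-1.6,12.4,0.3,30],
  [0,0,20,-2.9,16.4,0.4,30],
  [0,0,25,-4.5,20.3,0.5,30],
])

```text
clock: 7.9
eef_pos: [455.4, 112.6, 168.2]
tcp_rot: [-0.0, 0.136, 0.991, -0.0]
ft_force: [-0.4, -0.4, 0.3]
finger_gap: 30.1
grip_force: 0.4
```

```bash
python3 -c "
from h import *
s=st();print(s['grip_force'])"
```

```text
t 7.9 p [455.4 112.6 168.2] r 48.3 th 164.9 yaw 164.4 j6 0.36 Ftool [ 0.27 -0.52 -0.31] tq [0.16 0.11 0.01]
0.3912626579403877
```

Call:
apply_moves([
  [0,0,5,-0.2,4.2,0.1,30],
  [0,0,10,-0.7,8.3,0.2,30],
  [0,0,15,-1.6,12.4,0.3,30],
  [0,0,20,-2.9,16.4,0.4,30],
  [0,0,25,-4.5,20.3,0.5,30],
])

```text
clock: 8.52
eef_pos: [465.2, 131.0, 167.7]
tcp_rot: [-0.0, 0.347, 0.938, -0.0]
ft_force: [-1.6, -0.4, 0.1]
finger_gap: 29.7
grip_force: 0.4
```

```bash
python3 -c "
from h import *
s=st();print(s['grip_force'])"
```

```text
t 8.53 p [465.2 131.  167.7] r 48.1 th 139.9 yaw 139.4 j6 0.83 Ftool [ 0.97 -1.37 -0.14] tq [0.18 0.14 0.03]
0.3871113248169422
```

Call:
apply_moves([
  [0,0,5,-0.2,4.2,0.1,30],
  [0,0,10,-0.7,8.3,0.2,30],
  [0,0,15,-1.6,12.4,0.3,30],
  [0,0,20,-2.9,16.4,0.4,30],
  [0,0,25,-4.5,20.3,0.5,30],
])

```text
clock: 9.15
eef_pos: [481.8, 143.5, 167.2]
tcp_rot: [-0.0, 0.542, 0.84, -0.0]
ft_force: [-0.7, 0.4, 0.8]
finger_gap: 30.1
grip_force: 0.4
```

```bash
python3 -c "
from h import *
s=st();print(s['grip_force'])
b=snapshot('scene')[180:260,150:270];cv2.imwrite('pics/s5.png',cv2.resize(b,(720,480),interpolation=2)[:,:,::-1])"
```

```text
t 9.15 p [481.8 143.5 167.2] r 48.0 th 114.9 yaw 114.4 j6 1.29 Ftool [ 0.71 -0.49 -0.84] tq [0.18 0.09 0.03]
0.3805707022547722
```

View pics/s5.png

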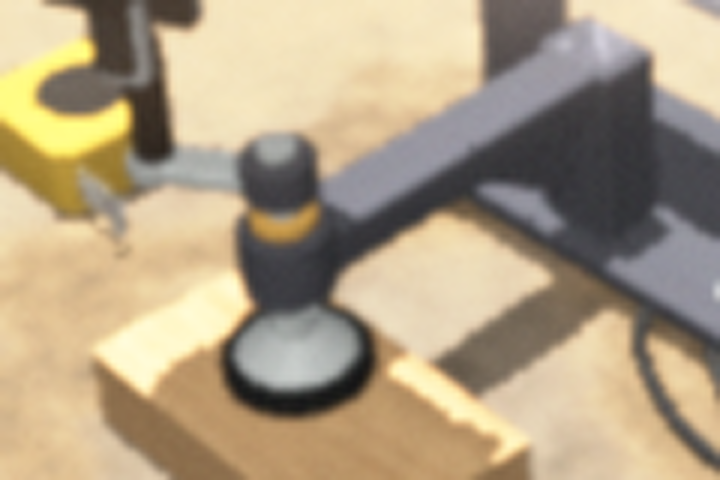

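The crank arm is swinging round with the fingers. The rubber foot's lower front edge is at about (198.3,248.8) in full-image pixels. I'll compare that with where it would project at block height.

Call:
apply_moves([
  [0,0,5,-0.2,4.2,0.1,30],
  [0,0,10,-0.7,8.3,0.2,30],
  [0,0,15,-1.6,12.4,0.3,30],
  [0,0,20,-2.9,16.4,0.4,30],
  [0,0,25,-4.5,20.3,0.5,30],
])

```text
clock: 9.82
eef_pos: [502.1, 147.7, 166.7]
tcp_rot: [-0.0, 0.711, 0.704, -0.0]
ft_force: [-1.5, 0.2, -0.7]
finger_gap: 29.7
grip_force: 0.3
```

```bash
python3 -c "
from h import *
s=st();print(s['grip_force'])
m=camera_model('scene');a=np.linspace(0,6.28,200)
for z in [38,41,44,47,50]:
    X=np.c_[502+30*np.cos(a),100+30*np.sin(a),0*a+z]@np.array(m['R']).T+m['t'];u=X@np.array(m['K']).T;u=u[:,:2]/u[:,2:];print(z,u[:,1].max().round(1),u[:,0].min().round(1),u[:,0].max().round(1))
"
```

```text
t 9.82 p [502.1 147.7 166.7] r 47.7 th 89.8 yaw 89.4 j6 1.73 Ftool [ 0.14 -1.48  0.72] tq [0.14 0.06 0.01]
0.32513114623725414
38 250.1 186.4 212.4
41 249.1 186.3 212.3
44 248.1 186.1 212.2
47 247.1 186.0 212.1
50 246.1 185.9 212.0
```

Call:
apply_moves([
  [0,0,5,-0.2,4.2,0.1,30],
  [0,0,10,-0.7,8.3,0.2,30],
  [0,0,15,-1.6,12.4,0.3,30],
  [0,0,20,-2.9,16.4,0.4,30],
  [0,0,25,-4.5,20.3,0.5,30],
])

```text
clock: 10.45
eef_pos: [522.1, 143.0, 166.2]
tcp_rot: [-0.0, 0.846, 0.533, -0.0]
ft_force: [-2.4, 0.7, -0.1]
finger_gap: 29.8
grip_force: 1.0
```

```bash
python3 -c "
from h import *
s=st();print(s['grip_force'])"
```

```text
t 10.45 p [522.1 143.  166.2] r 47.5 th 64.9 yaw 64.4 j6 2.15 Ftool [-0.36 -2.44  0.06] tq [ 0.4  -0.07 -0.03]
0.965459793806076
```

Call:
apply_moves([
  [0,0,4,-0.1,3.3,0.1,30],
  [0,0,8,-0.5,6.7,0.2,30],
])

```text
clock: 10.7
eef_pos: [527.9, 139.7, 166.0]
tcp_rot: [-0.0, 0.881, 0.473, -0.0]
ft_force: [-2.7, 1.0, 0.4]
finger_gap: 30.0
grip_force: 1.2
```

```bash
python3 -c "
from h import *
s=st();print(s['grip_force'])
for i in range(6): snapshot('scene');s=sense();R=q2R(s['tcp_rot']);print((R.T@s['ft_force']).round(2),(R.T@s['torque']).round(2),s['grip_force'])"
```

```text
t 10.7 p [527.9 139.7 166. ] r 47.4 th 56.9 yaw 56.5 j6 2.28 Ftool [-0.66 -2.85 -0.4 ] tq [ 0.52 -0.07 -0.01]
1.21108990162611
[ 1.48 -1.41 -0.85] [ 0.47 -0.01  0.05] 1.116044707596302
[-0.18 -1.6  -0.23] [0.27 0.07 0.06] 0.6300953775644302
[ 1.1  -1.23 -0.15] [ 0.25  0.03 -0.03] 0.5284342356026173
[ 0.46 -0.48 -0.33] [0.2  0.07 0.04] 0.4851086251437664
[-0.02 -1.07  0.33] [0.19 0.08 0.02] 0.44032473117113113
[ 1.43 -0.74  0.82] [0.23 0.07 0.05] 0.4149219486862421
```

The push has risen steadily from about 0.6 N to 2.5 N, so the foot is bearing lightly. I'll release and lift clear.

Call:
apply_moves([
  [0,0,0,0,-3.5,0,40],
  [0,0,0,0,-7,0,50],
  [0,0,0,0,-7,0,50],
  [0,0,0,0,-7,-40,50],
  [0,0,0,0,-7,-80,50],
])

```text
clock: 11.62
eef_pos: [522.0, 143.4, 247.0]
tcp_rot: [-0.0, 0.881, 0.473, -0.0]
ft_force: [1.2, -0.4, -0.3]
finger_gap: 49.9
grip_force: 0.0
```

Call:
apply_moves([
  [0,0,0,0,0,-30,50],
  [0,0,0,0,0,-40,50],
  [0,0,0,0,0,-40,50],
])

```text
clock: 12.0
eef_pos: [522.5, 143.5, 285.9]
tcp_rot: [0.0, 0.881, 0.473, 0.0]
ft_force: [-0.3, -0.3, -1.1]
finger_gap: 50.1
grip_force: 0.0
```

```bash
python3 -c "
from h import *
s=st()
a=snapshot('scene')[160:280,150:310];b=snapshot('wrist');cv2.imwrite('pics/f.png',np.hstack([cv2.resize(a,(400,300),interpolation=2),cv2.resize(b,(400,300))])[:,:,::-1])"
```

```text
t 12.0 p [522.5 143.5 285.9] r 48.1 th 64.8 yaw 56.4 j6 2.29 Ftool [-0.4  -0.1   1.08] tq [0.04 0.05 0.01]
```

View pics/f.png

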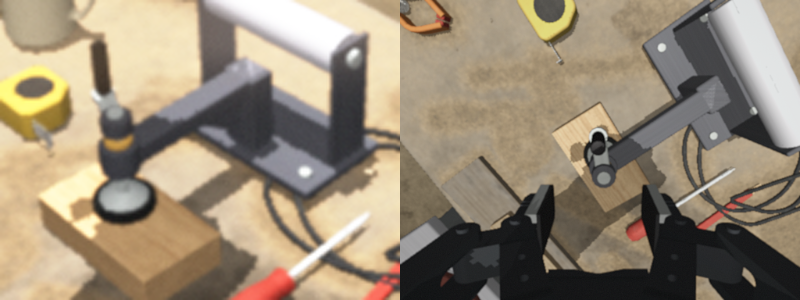

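The crank is free, with the gripper well above it. The foot sits on the block at about (125,200) in the left half, and the block and tools look undisturbed.

```bash
python3 -c "
from workcell import *
print(close_job())"
```

```text
the job is handed in; nothing more can be done
None
```

I turned the crank about 290° clockwise until the foot bore lightly on the block (an estimated 8–10 N, judged from the rise in push at the pin). I then let go, lifted the gripper clear and handed the job in at about 12 s; the block and tools look undisturbed in the last pictures.

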